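# Close the tin rack's gate and load a tin

### The job

The gate of the sloping tin rack is open: turn its red quarter-turn lever all the way to the closed stop while the lane is still empty. Then lay the green coffee tin on its side on the lane uphill of the gate, crosswise so it can roll; set it down before letting go, do not drop it, and let it roll to rest against the closed gate. Leave the white tin, the copper tin in the pick-up bay, the milk pitcher and the tamper where they are.

Things in the scene. Friction and masses are not known exactly. Their poses are not given: they have to be found in the camera images.
- rack: Tin rack fixed to the table: a plywood deck with low grey walls, 142 mm wide, 291 mm long, sloping 0.07 rad (4 degrees) down to its own +y. Origin on the table under the lane's centre line at the gate; z up, x level across the lane. Deck 50 mm above the table at the gate. The lane runs from its open top at y = -200 mm to the gate at y = 0; then the pick-up bay, to the end wall at y = 85 mm.
- gate (a joint): Quarter-turn gate, rad. 0 = open: red lever points downhill (rack +y), blade lies beside the lane. 1.571 = closed stop: lever points away from the lane (rack -x), blade crosses the lane. Grows anticlockwise from above. Friction holds it where left; 2 N at the lever turns it. Aluminium blade 150 mm long, 8 mm thick, 17 to 47 mm above the deck. A tin rolling against it pushes it onto its stop.
- lever_grip (a point): Where to take the red lever: centre of its section, 58 mm from the axis. A straight bar 14 mm wide, 16 mm high, ending 77 mm from the axis, about 140 mm above the table, clear above walls and tins. The axis is normal to the deck (leans 0.07 rad from upright, to rack +y), so this point rises about 4 mm from open to closed.
- lever_pivot (a point): Point on the gate's axis at the height of the lever's centre. The upright spindle (16 mm thick) stands outside the lane wall, at x = -93 mm, y = 0 of the rack. This point is 90 mm above the deck's plane; z is normal to the deck.
- lay (a point): Place to lay the tin: its centre when it lies on the deck on the lane's centre line, 90 mm uphill of the gate, with its length along the rack's x. Axes as the rack's. The lane is 130 mm wide between walls that stand 14 mm above the deck.
- rest (a point): Where the tin's centre is when it lies on the deck against the closed gate, on the lane's centre line. Axes as the rack's.
- tin_green: The tin to load: green with a white paper band; coffee tin, 54 mm diameter, 110 mm long, about 0.25 kg, lying on its side; origin at its centre, x along its length. It starts in one of two wooden cradles (90 mm long, 44 mm wide, 18 mm high, fixed; the tin's underside is 16 mm above the table) and can be lifted straight up by its diameter.
- tin_white: Not to be moved: white with an orange band; coffee tin, 54 mm diameter, 110 mm long, about 0.25 kg, lying on its side; origin at its centre, x along its length. In the other cradle.
- tin_copper: Not to be moved: copper-coloured with a white paper band; coffee tin, 54 mm diameter, 110 mm long, about 0.25 kg, lying on its side; origin at its centre, x along its length. In the pick-up bay, against the rack's end wall.
- pitcher: Open steel milk pitcher, 72 mm across, 100 mm high, upright; origin at the centre of its underside. Not to be moved.
- tamper: Dark wooden tamper, 58 mm across, 86 mm high, upright; origin at the centre of its underside. Not to be moved.
There are look-alikes about, which are no part of the job. Of the things shaped like the tin_green, the green one is meant.

How it is judged:
By the outcome, as a careful person would: the job done as asked, in the order asked, and still so for the second after the job is handed in, with the robot touching nothing.
It also fails if it takes over 58 s, if anything falls off the work surface, if the arm or the gripper's body presses on something with over 40 N, if the wrist force passes 120 N, or if a joint passes its speed limit or range.

### The arm

A 7-joint arm with a two-finger parallel gripper is mounted at the origin on the work surface. World frame = base frame: x ahead of the robot, y to its left, z up, the work surface at z = 0. Lengths are in m, angles in rad, forces in N, time in s.
With the tool pointing down it reaches from about 0.35 to 0.9 m from the base axis. Payload 8.1 kg.
Tool frame: the origin (TCP) lies between the finger pads; the fingertips stand r.tcp_to_tips ahead of it and the grasp point (between the pads) lies 2 mm behind it (r.tcp_to_tips is the distance from the TCP to the fingertips, in m); z points along the fingers, y is the direction in which the jaws open and shut (so a half turn about z gives the same grasp; the last joint's range is limited). The gripper opens to 85 mm and grips with 20 to 120 N. Pads are 22 mm wide; open, the fingers measure 114 mm over their backs; the gripper's body (76 mm by 85 mm) begins 54 mm behind the grasp point. The pads swing forward as they close: fully open they stand 13 mm farther back than shut.
Start: joints at [-1.347, 0.434, 0.025, 1.573, -0.012, 1.134, -0.075], TCP at [0.201, 0.592, 0.248] pointing down, gripper open.
Joint ranges: [-2.62, 2.62], [-0.44, 2.09], [-1.27, 1.32], [0.08, 2.57], [-1.32, 4.46], [0.12, 2], [-2.74, 2.74]. Speed limits (rad/s): [2.22, 2.22, 3.01, 3.01, 3.14, 3.14, 3.14].

### API

Orientations are given as a unit quaternion [x, y, z, w].
In Python, from plant import telemetry, cams, job, models, r gives the robot as it stands.
- The arm moves only by the shell command python3 -m handwheel 'ROWS' [OPENING]. ROWS is JSON, a list of rows, each an object of numbers: "dx", "dy", "dz": the shift along the tool's x, y, z in units of 40 mm (1.0 is 40 mm); "turn": the turn about the tool's z in units of 6 degrees (1.0 is 6 degrees). In form: [{"dx": .., "dy": .., "dz": .., "turn": ..}, ...]. A call has 1 to 8 rows; each row shifts and turns the commanded pose from where the row before left it, along the tool's axes as they then stand; what a row does not reach is not made up. A row lasts 1/12 s, in which the tool goes at most 41.7 mm and 7.16 degrees, less where a joint would pass 70% of its speed; a pose out of reach is approached as far as the arm can. A call is refused whole if a number of a shift passes 1 or a number of a turn 1, either way. A call with a gripper value outside its range is refused whole. OPENING is the closure in counts, from 0 (fully open) to 255 (shut), set as the call begins (- or left out, the last holds). The fingers move at their own pace and stop on an object; the grip force is fixed at half the most. Time passes only in rows, so rows that do not move let the fingers close. It gives the time, the measured TCP pose, the force and the opening at its end, in the units of the state.
- telemetry.sense(): the state, without advancing time (a new reading comes with each control period).
- cams.grab_frame(name): name is "side" or "top" or "wrist"; returns the picture (480x640x3 uint8, blue, green, red); there is no depth.
- cams.get_calibration(name): a dict with "fx", "fy", "cx", "cy" (pixels), "camera_from_world" (4x4, takes a point from world to camera coordinates). Camera axes: x right, y down, z forward; pixel columns grow to the right and rows downward; lengths in m; the calibration is good to about 2 mm. A picture is of the moment at which its call begins: read the wrist's pose just before it. get_calibration takes no time and is no camera call; for the wrist camera it gives the pose at the moment of the call.
- job.finish_job(): hands the job in, once; it reports no verdict.
Trained networks look in the newest picture that a camera, given by its name, has taken for a name from the list of things; names that differ only in an ending like _2 or _b are one class to them, and where a whole thing is asked for, a point or a joint stands for the part that bears it (a point fixed in the world has none). Each returns a list of dicts, best first, with "score" (0 to 1); they miss things now and then, are a little off and sometimes report something else, mostly with a low value. They report only what shows in the picture. A call takes as long as a camera call. They do not tell look-alikes from the thing itself.
- models.search_frame(label, camera): "xyz" ([x, y, z] in m, in world coordinates, good to about 4 mm: the middle of the surface that is visible of it).
- models.masks_of(label, camera): "pixels" (480x640 bool, what is visible of it).
The state is a dict: "t": time; "joints": joint angles; "joint_velocities": joint speeds; "effort": joint torques, N m; "tcp_pos": TCP position; "tcp_rot": TCP orientation; "force": force on the tool from outside, world axes, zero at the start; "moment": the same for the moment, N m; "gripper_width": opening from 0.0 (shut) to 1.0 (fully open).
Only numpy, scipy, OpenCV 4.12 (cv2) and the standard library are available. Lean on these libraries where they do the work, as an engineer would, in place of code of your own. Each camera call takes 0.05 s, during which the arm holds its last target. There are 200 camera calls.

## Working session

There is one attempt and no reset: what is moved stays moved. The work goes in short steps, Python scripts to look and compute and a shell command to move; the robot and the scene stay as the last step left them, time stands still between calls to the robot, and variables do not carry over. Pictures are saved under pics/ and viewed, about 8 in all and at most 12, crops included, and the job is handed in when it is done.

```bash
mkdir -p pics; python3 - <<'E'
from plant import telemetry,cams,models,r
import cv2,numpy as np
s=telemetry.sense();print(s['t'],s['tcp_pos'],s['tcp_rot'],s['gripper_width'],r.tcp_to_tips)
for c in('top','side'):
    im=cams.grab_frame(c);cv2.imwrite(f'pics/{c}0.png',im)
    k=cams.get_calibration(c);print(c,k['fx'],k['fy'],k['cx'],k['cy'],np.round(k['camera_from_world'],3).tolist())
    for l in('tin_green','lever_grip','rack'):
        print(l,[(np.round(d['xyz'],3).tolist(),round(d['score'],2)) for d in models.search_frame(l,c)])
E
```

```text
0.0 [0.2005583  0.59144576 0.24753782] [ 1.62724899e-01  9.86671171e-01 -7.78217444e-04 -4.95864714e-05] 1.005144948541865 0.017
top 556.4131442550695 556.4131442550695 324.37470322462474 246.58922384116926 [[-0.006, -1.0, -0.005, -0.039], [-0.984, 0.007, -0.178, 0.553], [0.178, 0.004, -0.984, 1.249], [0.0, 0.0, 0.0, 1.0]]
tin_green [([0.547, -0.429, 0.049], 0.81), ([0.491, -0.122, 0.066], 0.72), ([0.332, -0.168, 0.051], 0.69), ([0.357, -0.01, 0.05], 0.68), ([0.505, 0.184, 0.108], 0.55)]
lever_grip [([0.5, 0.184, 0.105], 0.9)]
rack [([0.598, 0.147, 0.055], 0.58)]
side 469.11395610095485 469.11395610095485 314.34799483495976 236.9874787888599 [[0.896, -0.444, 0.017, -0.509], [-0.312, -0.654, -0.689, 0.206], [0.317, 0.612, -0.725, 0.876], [0.0, 0.0, 0.0, 1.0]]
tin_green [([0.351, -0.024, 0.051], 0.98), ([0.483, -0.137, 0.065], 0.91), ([0.541, -0.449, 0.052], 0.79), ([0.328, -0.18, 0.05], 0.65)]
lever_grip [([0.508, 0.161, 0.1], 0.78)]
rack []
```

View pics/top0.png

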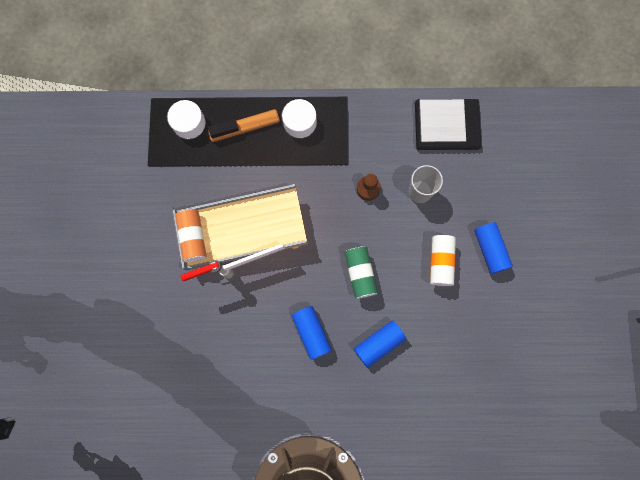

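View pics/side0.png

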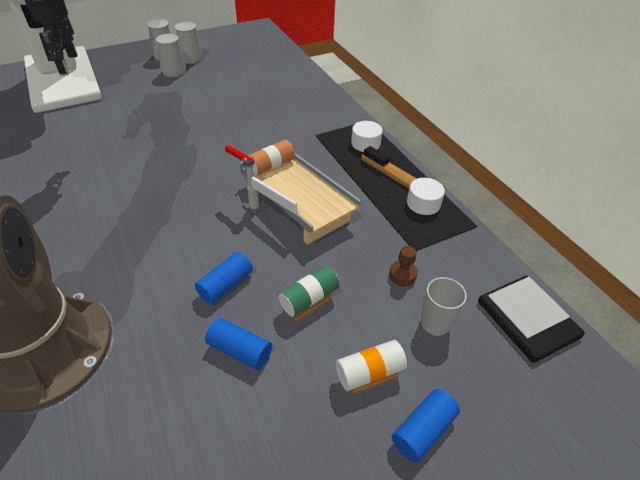

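The green tin is at top pixel (361,272). The lever runs from its pivot at about (226,268) to its tip at about (182,277), and the deck's open end is near (300,215). Next I'll turn these into positions.

```bash
cat > h.py <<'E'
from plant import telemetry,cams,models,r
import cv2,numpy as np
from scipy.spatial.transform import Rotation as R
def unproj(k,uv,z):
    T=np.array(k['camera_from_world']);Rm=T[:3,:3];c=-Rm.T@T[:3,3]
    d=Rm.T@np.array([(uv[0]-k['cx'])/k['fx'],(uv[1]-k['cy'])/k['fy'],1])
    return c+d*(z-c[2])/d[2]
def proj(k,p):
    q=np.array(k['camera_from_world'])@np.append(p,1);return np.array([k['fx']*q[0]/q[2]+k['cx'],k['fy']*q[1]/q[2]+k['cy']])
def rectinfo(k,m,z):
    p=np.argwhere(m)[:,::-1]
    w=np.array([unproj(k,q,z)[:2] for q in p],np.float32)
    c=w.mean(0);_,_,v=np.linalg.svd(w-c,full_matrices=False);t=(w-c)@v.T
    box=cv2.minAreaRect(w*1000)
    lo,hi=np.percentile(t,.5,axis=0),np.percentile(t,99.5,axis=0)
    return dict(c=(c+((lo+hi)/2)@v).round(4),ax=v[0].round(3),len=(hi-lo).round(4),n=len(p))
def pose(s=None):
    s=s or telemetry.sense();M=R.from_quat(s['tcp_rot']).as_matrix();return np.array(s['tcp_pos']),M
def tomove(target,yaw=None):
    """shift to target in tool axes, units; turn units to put tool y at world yaw (deg)"""
    p,M=pose();d=M.T@(np.array(target)-p)/.04
    y=np.degrees(np.arctan2(M[1,1],M[0,1]))
    print('tcp',p.round(4),'yaw y',y.round(2),'shift units',d.round(3),end=' ')
    if yaw is not None:
        a=(yaw-y+180)%360-180;print('turn units',round(-a/6,2))
E
python3 - <<'E'
from h import *
im=cv2.imread('pics/top0.png');k=cams.get_calibration('top')
h=cv2.cvtColor(im,cv2.COLOR_BGR2HSV);H,S,V=cv2.split(h)
red=((H<4)|(H>176))&(S>200)&(V>120);red[:, :170]=0;red[:,230:]=0;red[:255]=0;red[285:]=0
print('lever',rectinfo(k,red,.146))
g=(H>60)&(H<95)&(S>90);g[:235]=0;g[310:]=0;g[:,:340]=0;g[:,385:]=0
print('green',rectinfo(k,g,.046))
m=[d for d in models.masks_of('tin_green','top')]
for d in m:
    p=d['pixels'];v,u=np.argwhere(p).mean(0);print(round(u),round(v),d['score'],rectinfo(k,p,.046))
w=(H>12)&(H<28)&(S>60)&(V>150);w[:185]=0;w[270:]=0;w[:,:200]=0;w[:,312:]=0
print('deck',rectinfo(k,w,.057))
big=cv2.resize(im[175:300,160:320],None,fx=5,fy=5,interpolation=cv2.INTER_CUBIC)[:600,:800];cv2.imwrite('pics/rack.png',big)
E
```

```text
lever {'c': array([0.4835, 0.2252], dtype=float32), 'ax': array([ 0.365, -0.931], dtype=float32), 'len': array([0.081 , 0.0143], dtype=float32), 'n': 232}
green {'c': array([ 0.495 , -0.1259], dtype=float32), 'ax': array([-0.978, -0.208], dtype=float32), 'len': array([0.1098, 0.0514], dtype=float32), 'n': 738}
380 344 0.94 {'c': array([ 0.3294, -0.1677], dtype=float32), 'ax': array([-0.573,  0.819], dtype=float32), 'len': array([0.1118, 0.0536], dtype=float32), 'n': 1187}
311 332 0.93 {'c': array([ 0.3563, -0.011 ], dtype=float32), 'ax': array([-0.895, -0.446], dtype=float32), 'len': array([0.1081, 0.0526], dtype=float32), 'n': 1078}
493 248 0.68 {'c': array([ 0.5482, -0.437 ], dtype=float32), 'ax': array([-0.957, -0.291], dtype=float32), 'len': array([0.1123, 0.0556], dtype=float32), 'n': 1140}
361 272 0.66 {'c': array([ 0.4934, -0.1267], dtype=float32), 'ax': array([-0.976, -0.217], dtype=float32), 'len': array([0.114 , 0.0529], dtype=float32), 'n': 1118}
deck {'c': array([0.605 , 0.1276], dtype=float32), 'ax': array([-0.234,  0.972], dtype=float32), 'len': array([0.2351, 0.1267], dtype=float32), 'n': 5249}
```

View pics/rack.png

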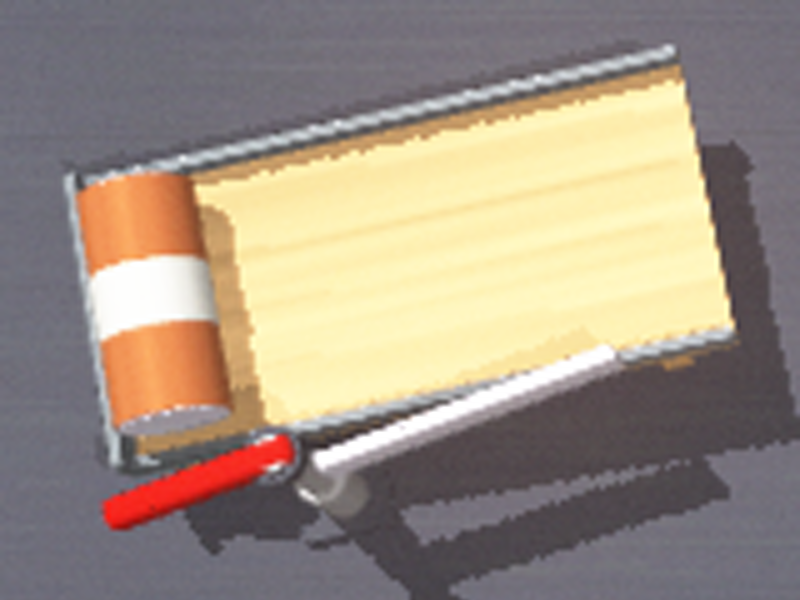

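```bash
cat >> h.py <<'E'
def rackpt(q,p,deckz=None):
    # p in deck-aligned frame: x across, y along level, z height above table
    c,s=np.cos(q[2]),np.sin(q[2]);return np.array([q[0]+c*p[0]-s*p[1],q[1]+s*p[0]+c*p[1],p[2]])
E
python3 - <<'E'
from h import *
from scipy.optimize import least_squares
k=cams.get_calibration('top')
P=[((-71,-200),(733,333)),((71,-200),(672,48)),((71,91),(68,177)),((-71,91),(115,467))]
def f(q):
    o=[]
    for (x,y),(u,v) in P:
        z=.064-.07*y/1000
        o+=list(proj(k,rackpt(q,(x/1e3,y/1e3,z)))-[160+(u+.5)/5,175+(v+.5)/5])
    return o
s=least_squares(f,[.6,.15,.2]);q=s.x;print(q,np.degrees(q[2]),np.round(s.fun,2))
piv=rackpt(q,(-.093,.0063,.1398));print('pivot',piv)
lev=np.array([-.365,.931]);print('tip by rack fit',piv[:2]+.077*lev,'grip',piv[:2]+.058*lev)
c=np.array([.4835,.2252]);print('lever image tip',c+.0405*lev,'inner',c-.0405*lev)
print('lay',rackpt(q,(0,-.09+.0019,.05+.0063+.027)))
E
```

```text
[0.58837946 0.20771322 0.19469776] 11.1553600298852 [-0.18  0.7   0.19 -0.95  0.01 -0.22 -0.02  0.43]
pivot [0.49591773 0.19590148 0.1398    ]
tip by rack fit [0.46781273 0.26758848] grip [0.47474773 0.24989948]
lever image tip [0.4687175 0.2629055] inner [0.4982825 0.1874945]
lay [0.60542417 0.12127776 0.0833    ]
```

```bash
python3 -m handwheel '[{"dx":-0.7,"dy":-0.45},{"dx":-0.7,"dy":-0.45},{"dx":-0.7,"dy":-0.45},{"dx":-0.7,"dy":-0.45},{"dx":-0.7,"dy":-0.45},{"dx":-0.7,"dy":-0.45},{"dx":-0.7,"dy":-0.45},{"dx":-0.7,"dy":-0.45}]' 135
python3 -m handwheel '[{"turn":1},{"turn":1},{"turn":1},{"turn":1},{"turn":1},{"turn":1},{"turn":1},{"turn":1}]'
python3 -c "
from h import *
tomove([.4755,.2475,.22],21.4)"
```

```text
tcp [0.2007 0.5919 0.2482] yaw y 71.27 shift units [-9.272 -5.947  0.707] turn units 8.31$[0]: bad value
$[0]: bad value
```

```bash
python3 -m handwheel '[{"dx":-0.7,"dy":-0.45,"dz":0,"turn":0},{"dx":-0.7,"dy":-0.45,"dz":0,"turn":0},{"dx":-0.7,"dy":-0.45,"dz":0,"turn":0},{"dx":-0.7,"dy":-0.45,"dz":0,"turn":0},{"dx":-0.7,"dy":-0.45,"dz":0,"turn":0},{"dx":-0.7,"dy":-0.45,"dz":0,"turn":0},{"dx":-0.7,"dy":-0.45,"dz":0,"turn":0},{"dx":-0.7,"dy":-0.45,"dz":0,"turn":0}]' 135
python3 -m handwheel '[{"dx":0,"dy":0,"dz":0,"turn":1},{"dx":0,"dy":0,"dz":0,"turn":1},{"dx":0,"dy":0,"dz":0,"turn":1},{"dx":0,"dy":0,"dz":0,"turn":1},{"dx":0,"dy":0,"dz":0,"turn":1},{"dx":0,"dy":0,"dz":0,"turn":1},{"dx":0,"dy":0,"dz":0,"turn":1},{"dx":0,"dy":0,"dz":0,"turn":1}]'
python3 -c "
from h import *
tomove([.4755,.2475,.22],21.4)"
```

```text
t: 1.12
tcp_pos: [0.3674, 0.3823, 0.2486]
tcp_rot: [0.163, 0.987, 0.0, 0.0]
force: [1.6, -0.1, -0.0]
gripper_width: 0.47
t: 1.78
tcp_pos: [0.3666, 0.3836, 0.2484]
tcp_rot: [0.552, 0.834, 0.0, -0.0]
force: [-0.4, 0.7, 0.4]
gripper_width: 0.472
tcp [0.3666 0.3836 0.2484] yaw y 22.97 shift units [-4.196  1.179  0.71 ] turn units 0.26
```

```bash
python3 -m handwheel '[{"dx":-0.7,"dy":0.2,"dz":0,"turn":0},{"dx":-0.7,"dy":0.2,"dz":0,"turn":0},{"dx":-0.7,"dy":0.2,"dz":0,"turn":0},{"dx":-0.7,"dy":0.2,"dz":0.2,"turn":0},{"dx":-0.7,"dy":0.2,"dz":0.2,"turn":0.26},{"dx":-0.7,"dy":0.18,"dz":0.3,"turn":0},{"dx":0,"dy":0,"dz":0,"turn":0},{"dx":0,"dy":0,"dz":0,"turn":0}]'
python3 - <<'E'
from h import *
k=cams.get_calibration('wrist');im=cams.grab_frame('wrist');cv2.imwrite('pics/w1.png',im)
tomove([.4755,.2475,.137],21.4)
h=cv2.cvtColor(im,cv2.COLOR_BGR2HSV);H,S,V=cv2.split(h)
red=((H<4)|(H>176))&(S>200)&(V>100)
n,l,st,_=cv2.connectedComponentsWithStats(red.astype(np.uint8));i=1+st[1:,4].argmax();print(st[i],rectinfo(k,l==i,.146))
E
```

```text
t: 2.45
tcp_pos: [0.4763, 0.2456, 0.2199]
tcp_rot: [0.563, 0.827, -0.001, 0.0]
force: [-0.4, 0.4, -0.3]
gripper_width: 0.47
tcp [0.4757 0.2472 0.2202] yaw y 21.64 shift units [ 8.000e-03 -1.000e-03  2.081e+00] turn units 0.04
[ 312  219   29  160 3839] {'c': array([0.4851, 0.23  ], dtype=float32), 'ax': array([ 0.339, -0.941], dtype=float32), 'len': array([0.0846, 0.0127], dtype=float32), 'n': 3839}
```

View pics/w1.png

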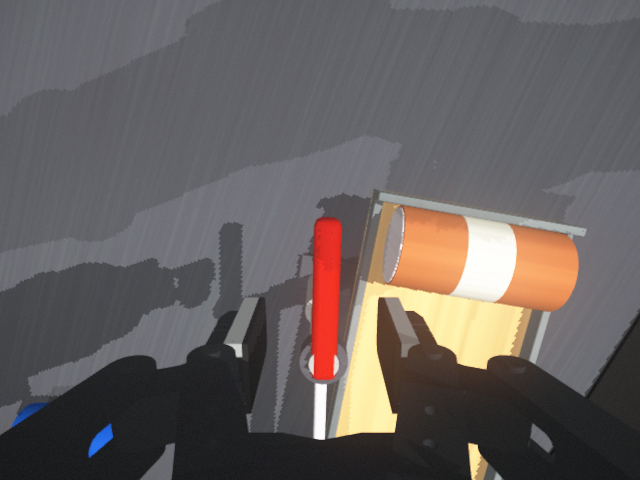

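The wrist view shows the red lever centred between the pads (pixel column 328 against 322) with its tip at row 219. The copper tin is clear to the right. I'll descend.

```bash
python3 -m handwheel '[{"dx":-0.05,"dy":0,"dz":0.4,"turn":0},{"dx":-0.05,"dy":0,"dz":0.4,"turn":0},{"dx":0,"dy":0,"dz":0.4,"turn":0},{"dx":0,"dy":0,"dz":0.4,"turn":0},{"dx":0,"dy":0,"dz":0.4,"turn":0},{"dx":0,"dy":0,"dz":0.05,"turn":0},{"dx":0,"dy":0,"dz":0,"turn":0},{"dx":0,"dy":0,"dz":0,"turn":0}]'
python3 -m handwheel '[{"dx":0,"dy":0,"dz":0,"turn":0},{"dx":0,"dy":0,"dz":0,"turn":0},{"dx":0,"dy":0,"dz":0,"turn":0},{"dx":0,"dy":0,"dz":0,"turn":0}]' 185
python3 - <<'E'
from h import *
p,M=pose();print(p,M.round(3).tolist())
d=p[:2]-[.4965,.1967];print(np.hypot(*d),np.degrees(np.arctan2(d[1],d[0])))
E
```

```text
t: 3.17
tcp_pos: [0.4772, 0.2448, 0.1391]
tcp_rot: [0.561, 0.828, 0.0, 0.0]
force: [0.5, -0.6, 0.3]
gripper_width: 0.469
t: 3.5
tcp_pos: [0.4774, 0.2439, 0.1388]
tcp_rot: [0.561, 0.828, 0.0, 0.0]
force: [0.5, 0.3, 0.4]
gripper_width: 0.273
[0.47737375 0.24393949 0.13884632] [[-0.37, 0.929, 0.001], [0.929, 0.37, 0.001], [0.0, 0.001, -1.0]]
0.05096452152219569 112.04196093088761
```

```bash
python3 -m handwheel '[{"dx":0,"dy":-0.133,"dz":-0.007,"turn":-1},{"dx":-0.007,"dy":-0.133,"dz":-0.007,"turn":-1},{"dx":-0.007,"dy":-0.133,"dz":-0.007,"turn":-1},{"dx":-0.007,"dy":-0.133,"dz":-0.007,"turn":-1},{"dx":-0.007,"dy":-0.133,"dz":-0.007,"turn":-1},{"dx":-0.007,"dy":-0.133,"dz":-0.007,"turn":-1},{"dx":-0.007,"dy":-0.133,"dz":-0.007,"turn":-1},{"dx":0,"dy":0,"dz":0,"turn":0}]'
python3 - <<'E'
from h import *
p,M=pose();print(p,np.degrees(np.arctan2(M[1,0],M[0,0])))
d=p[:2]-[.4965,.1967];print(np.hypot(*d),np.degrees(np.arctan2(d[1],d[0])))
E
```

```text
t: 4.17
tcp_pos: [0.4502, 0.2187, 0.1406]
tcp_rot: [0.225, 0.974, 0.0, 0.0]
force: [0.1, -0.3, -0.4]
gripper_width: 0.273
[0.45018795 0.21866267 0.14063667] 153.94432608120832
0.051255878992523214 154.62818201433626
```

```bash
python3 -m handwheel '[{"dx":-0.007,"dy":-0.133,"dz":-0.007,"turn":-1},{"dx":-0.007,"dy":-0.133,"dz":-0.007,"turn":-1},{"dx":-0.007,"dy":-0.133,"dz":-0.007,"turn":-1},{"dx":-0.007,"dy":-0.133,"dz":-0.007,"turn":-1},{"dx":-0.007,"dy":-0.133,"dz":-0.007,"turn":-1},{"dx":-0.007,"dy":-0.133,"dz":-0.007,"turn":-1},{"dx":0,"dy":0,"dz":0,"turn":0}]'
python3 -m handwheel '[{"dx":0,"dy":-0.06,"dz":0,"turn":0},{"dx":0,"dy":0,"dz":0,"turn":0}]'
python3 -m handwheel '[{"dx":0,"dy":-0.05,"dz":0,"turn":0},{"dx":0,"dy":0,"dz":0,"turn":0}]'
python3 - <<'E'
from h import *
p,M=pose();print(p,np.degrees(np.arctan2(M[1,0],M[0,0])))
d=p[:2]-[.4965,.1967];print(np.hypot(*d),np.degrees(np.arctan2(d[1],d[0])))
cv2.imwrite('pics/w2.png',cams.grab_frame('wrist'))
E
```

```text
t: 4.75
tcp_pos: [0.4462, 0.1877, 0.1423]
tcp_rot: [-0.085, 0.996, 0.0, 0.0]
force: [0.0, 0.3, 0.6]
gripper_width: 0.278
t: 4.92
tcp_pos: [0.4463, 0.1859, 0.142]
tcp_rot: [-0.082, 0.997, 0.0, 0.0]
force: [-0.1, 0.1, 0.2]
gripper_width: 0.278
t: 5.08
tcp_pos: [0.4465, 0.184, 0.142]
tcp_rot: [-0.084, 0.996, 0.0, 0.0]
force: [-0.9, 0.8, 1.5]
gripper_width: 0.273
[0.44646116 0.18396188 0.14195969] -170.39707469475985
0.05163472479681248 -165.71786658837996
```

View pics/w2.png

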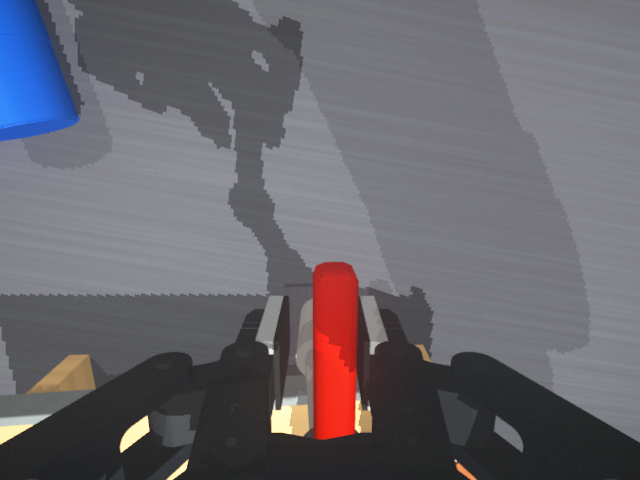

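The lever lies against the trailing (right) pad at column 358, and the force is still low. I'll keep pushing until the stop resists.

```bash
for i in 1; do python3 -m handwheel '[{"dx":0,"dy":-0.06,"dz":0,"turn":0},{"dx":0,"dy":0,"dz":0,"turn":0}]'; done
python3 -m handwheel '[{"dx":0,"dy":-0.06,"dz":0,"turn":0},{"dx":0,"dy":0,"dz":0,"turn":0}]'
python3 - <<'E'
from h import *
im=cams.grab_frame('top');cv2.imwrite('pics/t2.png',cv2.resize(im[175:300,160:320],None,fx=4,fy=4))
E
```

```text
t: 5.3
tcp_pos: [0.4466, 0.1823, 0.142]
tcp_rot: [-0.085, 0.996, 0.001, -0.0]
force: [-0.9, 4.2, 0.9]
gripper_width: 0.276
t: 5.47
tcp_pos: [0.4467, 0.182, 0.1421]
tcp_rot: [-0.086, 0.996, 0.002, 0.0]
force: [-3.0, 12.1, -1.7]
gripper_width: 0.273
```

View pics/t2.png

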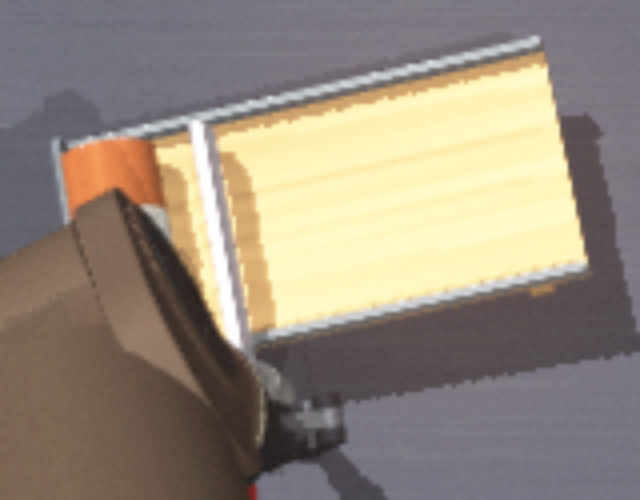

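The force rose to 12 N while the tool moved only 0.3 mm, so the lever is on its stop. The blade crosses the lane squarely, from crop pixel (200,125) to (240,350). I'll centre the fingers on the lever, open slightly, lift, and go to the green tin.

```bash
python3 -m handwheel '[{"dx":0,"dy":0.18,"dz":0,"turn":0},{"dx":0,"dy":0,"dz":0,"turn":0},{"dx":0,"dy":0,"dz":-0.3,"turn":0},{"dx":0,"dy":0,"dz":-0.5,"turn":0},{"dx":0,"dy":0,"dz":-0.7,"turn":0},{"dx":0,"dy":0,"dz":-0.7,"turn":0},{"dx":0,"dy":0,"dz":0,"turn":0},{"dx":0,"dy":0,"dz":0,"turn":0}]'
python3 -c "
from h import *
tomove([.494,-.1265,.2],102.2)"
```

```text
t: 6.18
tcp_pos: [0.447, 0.1858, 0.2311]
tcp_rot: [-0.084, 0.996, 0.0, 0.001]
force: [-0.9, 0.1, -1.5]
gripper_width: 0.272
tcp [0.447  0.1858 0.2311] yaw y 99.65 shift units [ 0.151 -7.895  0.775] turn units -0.43
```

```bash
python3 -m handwheel '[{"dx":0,"dy":-0.85,"dz":0,"turn":-0.4},{"dx":0,"dy":-0.85,"dz":0,"turn":0},{"dx":0,"dy":-0.85,"dz":0,"turn":0},{"dx":0,"dy":-0.85,"dz":0,"turn":0},{"dx":0,"dy":-0.85,"dz":0,"turn":0},{"dx":0,"dy":-0.85,"dz":0,"turn":0},{"dx":0,"dy":-0.85,"dz":0,"turn":0},{"dx":0,"dy":-0.85,"dz":0,"turn":0}]' 0
python3 -m handwheel '[{"dx":0,"dy":-0.8,"dz":0.3,"turn":0},{"dx":0,"dy":0,"dz":0.4,"turn":0},{"dx":0,"dy":0,"dz":0,"turn":0},{"dx":0,"dy":0,"dz":0,"turn":0}]'
python3 - <<'E'
from h import *
k=cams.get_calibration('wrist');im=cams.grab_frame('wrist');cv2.imwrite('pics/w3.png',im)
tomove([.494,-.1265,.043],102.2)
h=cv2.cvtColor(im,cv2.COLOR_BGR2HSV);H,S,V=cv2.split(h)
g=(H>60)&(H<95)&(S>90)&(V>30)
print(rectinfo(k,g,.055))
kt=cams.get_calibration('top');it=cams.grab_frame('top')
H,S,V=cv2.split(cv2.cvtColor(it,cv2.COLOR_BGR2HSV));x=((H<4)|(H>176))&(S>200)&(V>120);x[:,:170]=0;x[:,260:]=0;x[:240]=0;x[310:]=0
print('lever',rectinfo(kt,x,.148))
E
```

```text
t: 6.85
tcp_pos: [0.5008, -0.0822, 0.2286]
tcp_rot: [-0.105, 0.994, -0.0, -0.001]
force: [1.2, 1.8, -1.0]
gripper_width: 1.003
t: 7.18
tcp_pos: [0.507, -0.1111, 0.2003]
tcp_rot: [-0.105, 0.994, 0.0, -0.002]
force: [-0.8, 1.2, -0.4]
gripper_width: 0.999
tcp [ 0.5077 -0.1105  0.2013] yaw y 102.16 shift units [ 0.411 -0.324  3.958] turn units -0.01
{'c': array([ 0.4958, -0.1238], dtype=float32), 'ax': array([0.976, 0.216], dtype=float32), 'len': array([0.1129, 0.049 ], dtype=float32), 'n': 7915}
lever {'c': array([0.4623, 0.1872], dtype=float32), 'ax': array([-0.978, -0.208], dtype=float32), 'len': array([0.0838, 0.0128], dtype=float32), 'n': 221}
```

View pics/w3.png

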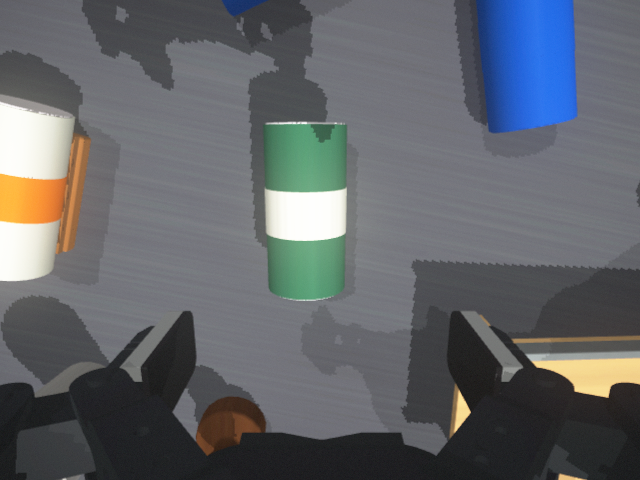

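The green tin is square between the open jaws (columns 265–347, rows 122–298). The tamper and white tin are clear. The top view puts the lever at yaw 192°, which matches closed. I'll descend.

```bash
python3 -m handwheel '[{"dx":0.2,"dy":-0.15,"dz":0.4,"turn":0},{"dx":0.19,"dy":-0.15,"dz":0.6,"turn":0},{"dx":0,"dy":0,"dz":0.6,"turn":0},{"dx":0,"dy":0,"dz":0.6,"turn":0},{"dx":0,"dy":0,"dz":0.5,"turn":0},{"dx":0,"dy":0,"dz":0,"turn":0},{"dx":0,"dy":0,"dz":0,"turn":0}]'
python3 -c "
from h import *
tomove([.495,-.1255,.043],102.2)"
```

```text
t: 7.87
tcp_pos: [0.4956, -0.1253, 0.0941]
tcp_rot: [-0.106, 0.994, 0.0, -0.001]
force: [0.3, -0.3, 0.5]
gripper_width: 1.001
tcp [ 0.4956 -0.1253  0.0941] yaw y 102.2 shift units [ 0.014 -0.003  1.278] turn units 0.0
```

```bash
python3 -m handwheel '[{"dx":0,"dy":0,"dz":0.3,"turn":0},{"dx":0,"dy":0,"dz":0.4,"turn":0},{"dx":0,"dy":0,"dz":0.35,"turn":0},{"dx":0,"dy":0,"dz":0.22,"turn":0},{"dx":0,"dy":0,"dz":0,"turn":0},{"dx":0,"dy":0,"dz":0,"turn":0}]'
python3 -m handwheel '[{"dx":0,"dy":0,"dz":0,"turn":0},{"dx":0,"dy":0,"dz":0,"turn":0},{"dx":0,"dy":0,"dz":0,"turn":0},{"dx":0,"dy":0,"dz":0,"turn":0},{"dx":0,"dy":0,"dz":0,"turn":0},{"dx":0,"dy":0,"dz":0,"turn":0}]' 255
python3 -m handwheel '[{"dx":0,"dy":0,"dz":-0.2,"turn":0},{"dx":0,"dy":0,"dz":-0.4,"turn":0},{"dx":0,"dy":0,"dz":-0.7,"turn":0},{"dx":0,"dy":0,"dz":-0.8,"turn":0},{"dx":0,"dy":0,"dz":-0.8,"turn":0},{"dx":0,"dy":0,"dz":-0.8,"turn":0},{"dx":0,"dy":0,"dz":-0.4,"turn":0},{"dx":0,"dy":0,"dz":0,"turn":0}]'
python3 -c "
from h import *
tomove([.606,.120,.19],101.2)"
```

```text
t: 8.37
tcp_pos: [0.4963, -0.1262, 0.0441]
tcp_rot: [-0.106, 0.994, -0.0, 0.0]
force: [-0.5, -1.3, -0.3]
gripper_width: 0.997
t: 8.87
tcp_pos: [0.4961, -0.1245, 0.0443]
tcp_rot: [-0.106, 0.994, 0.001, 0.0]
force: [-3.5, 6.7, 12.7]
gripper_width: 0.616
t: 9.53
tcp_pos: [0.4976, -0.1271, 0.2114]
tcp_rot: [-0.105, 0.994, -0.001, 0.003]
force: [0.4, -0.2, -3.3]
gripper_width: 0.614
tcp [ 0.4976 -0.1271  0.2114] yaw y 102.08 shift units [-3.94   5.476  0.548] turn units 0.15
```

The tin is held: opening 0.614 is 52 mm, and the load reads about 3 N. I'll carry it over the lane and look again.

```bash
python3 -m handwheel '[{"dx":-0.3,"dy":0.4,"dz":0,"turn":0},{"dx":-0.5,"dy":0.7,"dz":0,"turn":0},{"dx":-0.5,"dy":0.7,"dz":0,"turn":0},{"dx":-0.5,"dy":0.7,"dz":0,"turn":0},{"dx":-0.5,"dy":0.7,"dz":0,"turn":0.15},{"dx":-0.5,"dy":0.7,"dz":0,"turn":0},{"dx":-0.5,"dy":0.7,"dz":0.1,"turn":0},{"dx":-0.4,"dy":0.5,"dz":0.1,"turn":0}]'
python3 -m handwheel '[{"dx":-0.24,"dy":0.37,"dz":0.3,"turn":0},{"dx":0,"dy":0,"dz":0,"turn":0},{"dx":0,"dy":0,"dz":0,"turn":0},{"dx":0,"dy":0,"dz":0,"turn":0}]'
python3 - <<'E'
from h import *
tomove([.606,.120,.0853],101.2)
k=cams.get_calibration('wrist');im=cams.grab_frame('wrist');cv2.imwrite('pics/w4.png',im)
im=cams.grab_frame('top');cv2.imwrite('pics/t4.png',im)
E
```

```text
t: 10.2
tcp_pos: [0.5988, 0.1069, 0.1978]
tcp_rot: [-0.099, 0.995, 0.0, -0.001]
force: [1.1, -0.1, -3.4]
gripper_width: 0.614
t: 10.53
tcp_pos: [0.6047, 0.1186, 0.1861]
tcp_rot: [-0.097, 0.995, -0.001, -0.001]
force: [-1.1, -0.4, -3.1]
gripper_width: 0.611
tcp [0.6047 0.1186 0.1861] yaw y 101.16 shift units [-0.043  0.03   2.52 ] turn units -0.01
```

View pics/w4.png

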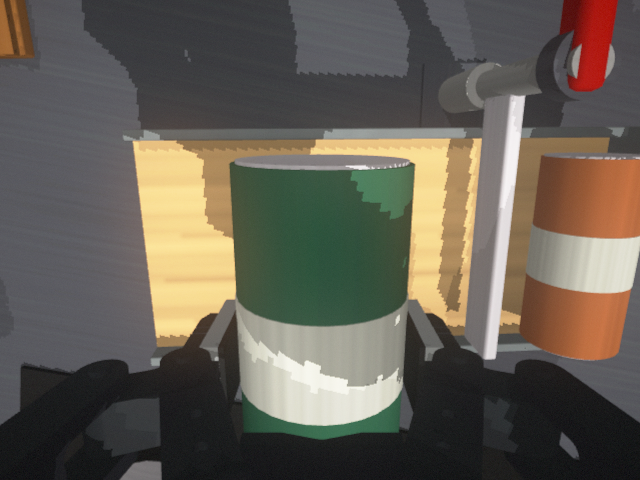

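```bash
python3 - <<'E'
from h import *
k=cams.get_calibration('wrist');p,M=pose()
q=np.array([.58838,.20771,.1947])
def rk(w): 
    c,s=np.cos(q[2]),np.sin(q[2]);d=np.array(w[:2])-q[:2];return (np.array([c*d[0]+s*d[1],-s*d[0]+c*d[1]])*1000).round(1)
print('tcp in rack',rk(p))
print('near wall mid',rk(unproj(k,(320,134),.071)),'far wall mid',rk(unproj(k,(180,350),.077)), 'blade base uphill edge',rk(unproj(k,(470,340),.05+.047)))
# tin end top edge at tin centre height
for uv in((322,155),(322,172)):
    w=unproj(k,uv,p[2]+(.027 if uv[1]>160 else -.027));print('tin end',(M.T@(w-p)*1000).round(1),rk(w))
E
```

```text
tcp in rack [ -0.7 -91.1]
near wall mid [-65.1 -92. ] far wall mid [  63.4 -178.4] blade base uphill edge [46.2 -8.2]
tin end [57.8  0.  27. ] [-58.6 -91. ]
tin end [ 57.   -0.1 -27. ] [-57.7 -91.1]
```

The tin is over the lane and square to the blade, about 3 mm towards the near wall. I'll correct that, go most of the way down, then feel for the deck.

```bash
python3 -m handwheel '[{"dx":-0.07,"dy":0,"dz":0.3,"turn":0},{"dx":0,"dy":0,"dz":0.5,"turn":0},{"dx":0,"dy":0,"dz":0.5,"turn":0},{"dx":0,"dy":0,"dz":0.5,"turn":0},{"dx":0,"dy":0,"dz":0.3,"turn":0},{"dx":0,"dy":0,"dz":0.2,"turn":0},{"dx":0,"dy":0,"dz":0,"turn":0},{"dx":0,"dy":0,"dz":0,"turn":0}]'
python3 -m handwheel '[{"dx":0,"dy":0,"dz":0.1,"turn":0},{"dx":0,"dy":0,"dz":0,"turn":0},{"dx":0,"dy":0,"dz":0,"turn":0}]'
python3 -m handwheel '[{"dx":0,"dy":0,"dz":0.05,"turn":0},{"dx":0,"dy":0,"dz":0,"turn":0},{"dx":0,"dy":0,"dz":0,"turn":0}]'
```

```text
t: 11.3
tcp_pos: [0.6084, 0.1203, 0.0953]
tcp_rot: [-0.097, 0.995, -0.0, 0.0]
force: [-0.5, -0.4, -2.7]
gripper_width: 0.607
t: 11.55
tcp_pos: [0.6086, 0.1206, 0.0917]
tcp_rot: [-0.098, 0.995, 0.0, 0.0]
force: [-0.7, 0.2, -2.2]
gripper_width: 0.615
t: 11.8
tcp_pos: [0.6083, 0.1205, 0.0893]
tcp_rot: [-0.098, 0.995, 0.0, 0.0]
force: [0.8, 0.1, -3.5]
gripper_width: 0.616
```

```bash
python3 -m handwheel '[{"dx":0,"dy":0,"dz":0.05,"turn":0},{"dx":0,"dy":0,"dz":0,"turn":0},{"dx":0,"dy":0,"dz":0,"turn":0}]'
python3 -m handwheel '[{"dx":0,"dy":0,"dz":0.04,"turn":0},{"dx":0,"dy":0,"dz":0,"turn":0},{"dx":0,"dy":0,"dz":0,"turn":0}]'
python3 -m handwheel '[{"dx":0,"dy":0,"dz":0.025,"turn":0},{"dx":0,"dy":0,"dz":0,"turn":0},{"dx":0,"dy":0,"dz":0,"turn":0}]'
```

```text
t: 12.05
tcp_pos: [0.6081, 0.1204, 0.087]
tcp_rot: [-0.098, 0.995, -0.0, -0.0]
force: [-0.2, 0.2, -2.6]
gripper_width: 0.609
t: 12.3
tcp_pos: [0.6084, 0.1205, 0.0856]
tcp_rot: [-0.098, 0.995, 0.0, 0.0]
force: [0.1, -0.9, -3.1]
gripper_width: 0.608
t: 12.55
tcp_pos: [0.6083, 0.1205, 0.0854]
tcp_rot: [-0.098, 0.995, 0.0, 0.0]
force: [-2.8, -0.4, 7.4]
gripper_width: 0.607
```

The force flipped from -3 N to +7 N, so the deck carries the tin. I'll release and lift straight up.

```bash
python3 -m handwheel '[{"dx":0,"dy":0,"dz":0,"turn":0},{"dx":0,"dy":0,"dz":0,"turn":0},{"dx":0,"dy":0,"dz":0,"turn":0},{"dx":0,"dy":0,"dz":0,"turn":0},{"dx":0,"dy":0,"dz":0,"turn":0},{"dx":0,"dy":0,"dz":0,"turn":0},{"dx":0,"dy":0,"dz":0,"turn":0},{"dx":0,"dy":0,"dz":0,"turn":0}]' 0
python3 -m handwheel '[{"dx":0,"dy":0,"dz":-0.2,"turn":0},{"dx":0,"dy":0,"dz":-0.3,"turn":0},{"dx":0,"dy":0,"dz":-0.4,"turn":0},{"dx":0,"dy":0,"dz":-0.5,"turn":0},{"dx":0,"dy":0,"dz":-0.7,"turn":0},{"dx":0,"dy":0,"dz":-0.7,"turn":0},{"dx":0,"dy":0,"dz":-0.5,"turn":0},{"dx":0,"dy":0,"dz":0,"turn":0}]'
python3 -m handwheel '[{"dx":0,"dy":-0.7,"dz":0,"turn":0},{"dx":0,"dy":-0.7,"dz":0,"turn":0},{"dx":0,"dy":-0.7,"dz":0,"turn":0},{"dx":0,"dy":-0.7,"dz":0,"turn":0},{"dx":0,"dy":-0.7,"dz":0,"turn":0},{"dx":0,"dy":-0.7,"dz":0,"turn":0},{"dx":0,"dy":0,"dz":0,"turn":0},{"dx":0,"dy":0,"dz":0,"turn":0}]'
python3 -m handwheel '[{"dx":0,"dy":0,"dz":0,"turn":0},{"dx":0,"dy":0,"dz":0,"turn":0},{"dx":0,"dy":0,"dz":0,"turn":0},{"dx":0,"dy":0,"dz":0,"turn":0},{"dx":0,"dy":0,"dz":0,"turn":0},{"dx":0,"dy":0,"dz":0,"turn":0},{"dx":0,"dy":0,"dz":0,"turn":0},{"dx":0,"dy":0,"dz":0,"turn":0}]'
python3 - <<'E'
from h import *
im=cams.grab_frame('top');cv2.imwrite('pics/t5.png',im)
k=cams.get_calibration('top');H,S,V=cv2.split(cv2.cvtColor(im,cv2.COLOR_BGR2HSV))
g=(H>60)&(H<95)&(S>90);g[:170]=0;g[300:]=0;g[:,:160]=0;g[:,340:]=0
c=rectinfo(k,g,.081);print(c)
q=np.array([.58838,.20771,.1947]);print('expected rest',rackpt(q,(0,-.031,.079)))
E
```

```text
t: 13.22
tcp_pos: [0.6083, 0.1205, 0.0845]
tcp_rot: [-0.098, 0.995, 0.0, 0.0]
force: [0.2, -0.3, -0.5]
gripper_width: 0.998
t: 13.88
tcp_pos: [0.6108, 0.1209, 0.2229]
tcp_rot: [-0.098, 0.995, 0.001, 0.004]
force: [1.4, 0.2, -0.1]
gripper_width: 1.0
t: 14.55
tcp_pos: [0.6409, -0.0471, 0.2171]
tcp_rot: [-0.096, 0.995, -0.001, 0.0]
force: [0.1, 0.5, -0.4]
gripper_width: 0.999
t: 15.22
tcp_pos: [0.6409, -0.0442, 0.2165]
tcp_rot: [-0.098, 0.995, 0.0, 0.0]
force: [-0.6, 0.3, 0.6]
gripper_width: 1.002
{'c': array([0.5978, 0.1826], dtype=float32), 'ax': array([-0.981, -0.194], dtype=float32), 'len': array([0.1102, 0.0447], dtype=float32), 'n': 635}
expected rest [0.59437764 0.17729572 0.079     ]
```

View pics/t5.png

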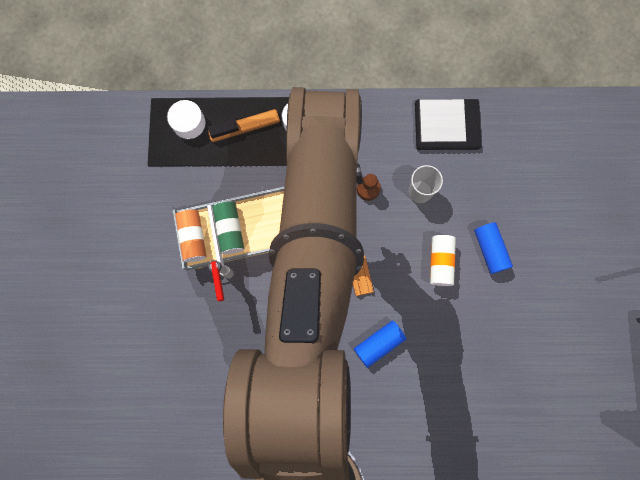

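The green tin rests against the closed blade (pixel 228,226) and the lever points away from the lane at (217,280). Copper, white, pitcher and tamper are where they started. I'll do one quick stillness check, then hand in.

```bash
python3 -m handwheel '[{"dx":0,"dy":0,"dz":0,"turn":0},{"dx":0,"dy":0,"dz":0,"turn":0},{"dx":0,"dy":0,"dz":0,"turn":0},{"dx":0,"dy":0,"dz":0,"turn":0},{"dx":0,"dy":0,"dz":0,"turn":0},{"dx":0,"dy":0,"dz":0,"turn":0},{"dx":0,"dy":0,"dz":0,"turn":0},{"dx":0,"dy":0,"dz":0,"turn":0}]'
python3 - <<'E'
from h import *
from plant import job
im=cams.grab_frame('top');a=cv2.imread('pics/t5.png');b=cv2.imread('pics/top0.png')
f=lambda x,y,s:np.abs(x[s].astype(int)-y[s]).max(-1).__gt__(30).sum()
print('rack since last',f(im,a,np.s_[180:310,160:275]))
for n,s in dict(white=np.s_[230:292,426:462],pitcher=np.s_[162:206,405:446],copper=np.s_[205:255,172:206]).items():print(n,f(im,b,s))
print(job.finish_job())
E
```

```text
t: 15.93
tcp_pos: [0.6409, -0.0443, 0.2165]
tcp_rot: [-0.098, 0.995, 0.0, -0.0]
force: [0.1, -0.5, 0.3]
gripper_width: 1.001
rack since last 5
white 0
pitcher 0
copper 16
the job is handed in; nothing more can be done
None
```

The gate is closed and the green tin lies crosswise on the lane, at rest against it. I handed the job in at about 16 s.

- **Gate:** I turned the red lever with loosely closed fingers while the lane was empty. At the stop, force rose to 12 N while the tool barely moved. The top view put the lever at 192° against the 191° expected for closed.
- **Tin:** I lifted the green tin from its cradle and lowered it onto the lane 90 mm uphill of the gate. I opened the jaws only once the deck carried it, when the wrist force went from −3 N to +7 N. It then rolled down to the gate.
- **Last checks:**
  - The rack area was still between the last two pictures.
  - The white tin and pitcher showed no change from the first picture. The copper tin's patch differed in only 16 pixels, which I took for shadow near the blade.
  - The tamper I checked only by eye; it looked unmoved.
  - The green tin's measured position was about 6 mm from my computed rest point. I put that down to the camera seeing mostly its upper surface, and the picture shows it against the blade.
  - The arm hid one blue look-alike in the last picture, so I did not check that one.

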